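# Ready a paste tin for code reading at a repair bench

## Robot

A 6-joint arm with a two-finger parallel gripper is mounted at the origin on the work surface. World frame = base frame: x ahead of the robot, y to its left, z up, the work surface at z = 0. Lengths are in mm, angles in degrees, forces in N, time in s.
With the tool pointing down it reaches from about 300 to 850 mm from the base axis. Payload 4.2 kg.
Tool frame: the origin (TCP) lies at the very end of the fingers, on their centre line; the grasp point (between the pads) lies 19 mm behind it; z points along the fingers, y is the line along which they close (so a half turn about z gives the same grasp; the last joint's range is limited). The gripper opens to 91 mm and grips with 3 to 60 N. Pads are 32 mm wide; open, the fingers measure 118 mm over their backs; the gripper's body (76 mm by 178 mm) begins 60 mm behind the grasp point.
Start: joints at [64.63, 18.312, 89.639, -0, 72.044, -1.146], TCP at [235.936, 524.383, 213.976] pointing down, gripper open.
Joint ranges: [-177.97, 177.97], [-48.28, 115.42], [12.27, 149.76], [-77.06, 257.06], [2.81, 150.46], [-146.56, 146.56]. Speed limits (degrees/s): [147.25, 147.25, 180, 180, 180, 180].

## Interface

Orientations are given as [roll, pitch, yaw] about the fixed x, y, z axes, in that order (R = Rz(yaw) Ry(pitch) Rx(roll)).
In Python, from workcell import env, grab_frame gives the robot as it stands. The module is installed in compiled form; this text tells all that it offers.
- The arm moves only by the tool move_arm, never from a script. Its argument "plan" is a list of rows, each an object of numbers: "tx", "ty", "tz": the shift along the tool's x, y, z in cm; "wx", "wy", "wz": the turn, a rotation vector about the tool's x, y, z in rad. In form: [{"tx": .., "ty": .., "tz": .., "wx": .., "wy": .., "wz": ..}, ...]. A call has 1 to 12 rows; each row shifts and turns the commanded pose from where the row before left it, along the tool's axes as they then stand; what a row does not reach is not made up. A row lasts 1/12 s, in which the tool goes at most 41.7 mm and 7.16 degrees, less where a joint would pass 70% of its speed; a pose out of reach is approached as far as the arm can. A call is refused whole if a number of a shift passes 4.17 or a number of a turn 0.125, either way. A call with a gripper value outside its range is refused whole. "gripper" is the finger opening in cm, from 0 to 9.12, set as the call begins (left out, the last holds). The fingers move at their own pace and stop on an object; "force" is the grip in N (left out, the last holds). Time passes only in rows, so rows that do not move let the fingers close. It gives the time, the measured TCP pose, the force, the opening and the grip force at its end, in the units of the state.
- env.state(): the state, without advancing time (a new reading comes with each control period).
- grab_frame(name): name is "scene" or "top"; returns a dict with "color" (384x512x3 uint8, red, green, blue), "vfov" (degrees; the focal length in pixels is half the picture's height over the tangent of half this angle, whatever the lens; pixels are square), "cx", "cy" (the principal point, pixels), "k1" (the pictures are not rectified: a ray, as slopes to the right and down, at radius r is drawn at 1 + k1 r^2 times it, then the intrinsics apply), "view" (4x4, takes a point from world to camera coordinates). Camera axes: x right, y up, looking along -z (the intrinsics and any distortion apply to the point x, -y, -z); pixel columns grow to the right and rows downward; lengths in mm; the calibration is good to about 2 mm. A picture is of the moment at which its call begins. There is no depth.
- env.job_done(): hands the job in; it is judged then, once.
The state is a dict: "time_s": time; "qpos": joint angles; "qvel": joint speeds; "effort": joint torques, N m; "ee_pos": TCP position; "ee_rot": TCP orientation; "force": force on the tool from outside, world axes, zero at the start; "torque": the same for the moment, N m; "gripper_width": finger opening in mm; "gripper_force": force on a finger pad.
Only numpy, scipy, OpenCV 4.12 (cv2) and the standard library are available. Lean on these libraries where they do the work, as an engineer would, in place of code of your own. Each camera call takes 0.05 s, during which the arm holds its last target. There are 200 camera calls.

## Task

Get the bench's code reader ready: set the blue scanner block fully home on its dock, upright on the two alignment pegs with its window towards the turntable, and turn the turntable (its yellow pegs are there to be pushed) so that the code patch on the green tin squarely faces the dock. Do it in whichever order you like, keep the tin standing in its ring on the turntable and the scanner upright, and leave everything else on the bench where it stands.

Things in the scene. Friction and masses are not known exactly. Their poses are not given: they have to be found in the camera images.
- station: Scan station, fixed to the bench, at a new place and heading each time. Origin: on the bench surface under the turntable's axis; x points to the dock, z up. Grey base disc 216 mm across, 12 mm high, with an arm to the dock. Its turntable, a black disc 204 mm across, top at z = 24 mm, turns endlessly either way with light friction (2 N at the pegs) and stays where left.
- lamp (a point): Middle of the top of the station's fixed aluminium lamp post, at x = -39, y = 147, z = 170 mm in the station frame. Post 16 mm thick, white head 32 mm across, foot 44 mm across and 12 mm high.
- ring (a point): Middle of the turntable's top, on its axis, 24 mm above the bench. Round it a low aluminium ring holds the tin: inner radius 54.5 mm, outer 58.5 mm, 6 mm high.
- dock (a point): Middle of the dock pad's top, at x = 160, z = 20 mm in the station frame (same axes). Black pad 76 x 60 mm. On it two steel alignment pegs 13 mm tall with tapered tips: the thick one (12 mm) 17 mm from the middle towards the turntable, the thin one (8 mm) 17 mm away from the turntable. The middle of the scanner's underside belongs here.
- aim (a point): Fixed point of the station 52 mm from the turntable's axis towards the dock, 60 mm above the bench: above or below it the tin's code patch must come to stand.
- peg_a (a point): Middle of the top of one yellow turntable peg: upright, 12 mm thick, 50 mm tall, top 74 mm above the bench, 92 mm from the turntable's axis. To be pushed sideways. Three alike, 120 degrees apart, turning with the turntable.
- peg_b (a point): Like peg_a, 120 degrees anticlockwise from it seen from above.
- peg_c (a point): Like peg_a, 240 degrees anticlockwise from it seen from above.
- tin: Green solder-paste tin with white lid, 105 mm across (too wide to grasp), 58 mm high, 0.6 kg, loose in the turntable's ring with 2 mm play; turns with it. Origin: centre of its underside; z up, x from its axis to the code patch (black bars on white, on its side). A red stripe on the lid runs from near the middle to the rim above the patch. Its heading is unrelated to the pegs.
- mark (a point): Middle of the tin's code patch, on its side 52 mm from its axis and 27 mm above its underside.
- scanner: Scanner block, loose, 0.3 kg: blue, black foot, 64 (x) by 44 (y) by 80 mm high. Origin: centre of its underside, z up. Window (black, red line) on its -x side; black patch on top at that end. Two holes below, 18 mm deep: 15 mm wide at x = -17, 11 mm at x = +17 mm; seats one way only, axes along the station's. Grip from above across y. Starts on the bench left or right of the station.
- window (a point): Middle of the scanner's window, 33 mm from the scanner's middle towards its -x side and 48 mm above its underside.
- spool: Bystander: aluminium solder spool, 58 mm across, 43 mm high, standing. Origin: centre of its underside.
- fluxjar: Bystander: amber flux jar with red cap, 48 mm across, 50 mm high. Origin: centre of its underside.
- alcohol: Bystander: white bottle with blue cap, 54 mm across, 150 mm high. Origin: centre of its underside.
- spray: Bystander: red spray can, 52 mm across, 160 mm high. Origin: centre of its underside.
- tipcleaner: Bystander: dark round tip cleaner with a brass top, 64 mm across, 44 mm high, on the side of the station where the scanner is not. Origin: centre of its underside.
- driver: Bystander: blue-handled screwdriver lying on the left of the bench, about 200 mm long and 26 mm high. Origin: under its middle; x along it.
- tray: Bystander: grey divided parts tray on the right, 160 x 110 x 35 mm. Origin: centre of its underside.
Things that resemble listed ones, but are neither listed nor needed, are in the scene too. Of the things that look like the scanner, the middle-sized one is meant. There is more than one size of the tin; the job needs the middle-sized.

How it is judged (in metres and radians):
At the end, for the whole second after the job is handed in: The scanner is down on the dock pad (within 3 mm), within 4 mm of its middle, upright, its window towards the turntable; the tin stands in its ring on the turntable with its code patch within 11 mm (about 12 degrees) of facing the dock; both are at rest (horizontal distance between scanner and dock below 0.004 m and z of scanner in the frame of station below 0.023 m and angle between each of scanner, tin's own z axis and vertical below 0.06 rad and angle between the x axis of scanner and the x axis of station, either way round below 0.15 rad and x of window in the frame of station below 0.14 m and horizontal distance between mark and aim below 0.011 m and horizontal distance between tin and station below 0.006 m and z of tin in the frame of station below 0.028 m and linear speed of each of scanner, tin below 0.02 m/s and angular speed of tin below 0.1 rad/s); the robot touches nothing.
It fails at once if a bystander (spool, flux jar, bottle, spray can, tip cleaner, screwdriver or tray) is moved more than 20 mm (distance of any of spool, fluxjar, alcohol, spray, tipcleaner, driver, tray from where it was at the start of the episode above 0.02 m).
It fails at once if the tin is tipped or lifted out of its ring (angle between tin's own z axis and vertical above 0.3 rad or z of tin in the frame of station above 0.035 m).
It fails at once if the scanner is tipped over (angle between scanner's own z axis and vertical above 0.6 rad).
It also fails if it takes over 72 s, if anything falls off the work surface, if the arm or the gripper's body presses on something with over 40 N, if the wrist force passes 120 N, or if a joint passes its speed limit or range.

## Working session

There is one attempt and no reset: what is moved stays moved. The work goes in short steps, Python scripts to look and compute and a tool call to move; the robot and the scene stay as the last step left them, time stands still between calls to the robot, and variables do not carry over. Pictures are saved under pics/ and viewed, at most 10 in all, crops included, and the job is handed in when it is done.

Besides the shell and the picture viewer there is one more tool, called after ">>>" as name(argument=value, ...) on one line, values as JSON. move_arm: Moves the arm, as the interface text tells. Its arguments: {"type":"object","properties":{"plan":{"type":"array","items":{"type":"object","properties":{"tx":{"type":"number"},"ty":{"type":"number"},"tz":{"type":"number"},"wx":{"type":"number"},"wy":{"type":"number"},"wz":{"type":"number"}}}},"gripper":{"type":"number"},"force":{"type":"number"}},"required":["plan"]}

```bash
mkdir -p pics; cat > h.py <<'E'
import numpy as np, cv2, sys
from workcell import env, grab_frame
def K(f):
    h,w=f["color"].shape[:2]; fl=h/2/np.tan(np.radians(f["vfov"])/2)
    return np.array([[fl,0,f["cx"]],[0,fl,f["cy"]],[0,0,1.]]),np.array([f["k1"],0,0,0,0.])
def ray(f,uv):
    k,d=K(f); p=cv2.undistortPoints(np.array([[uv]],float),k,d)[0,0]
    V=np.array(f["view"]); R=V[:3,:3]; o=-R.T@V[:3,3]
    return o,R.T@np.array([p[0],-p[1],-1.])
def onz(f,uv,z):
    o,d=ray(f,uv); return o+d*(z-o[2])/d[2]
def proj(f,P):
    V=np.array(f["view"]); c=V[:3,:3]@np.array(P,float)+V[:3,3]; k,d=K(f)
    return cv2.projectPoints(np.array([[c[0],-c[1],-c[2]]]),np.zeros(3),np.zeros(3),k,d)[0][0,0]
def tri(f1,a,f2,b):
    o1,d1=ray(f1,a);o2,d2=ray(f2,b)
    t=np.linalg.lstsq(np.c_[d1,-d2],o2-o1,rcond=None)[0]
    p,q=o1+d1*t[0],o2+d2*t[1]; return (p+q)/2,np.linalg.norm(p-q)
def save(f,n,crop=None,s=1):
    im=f["color"][...,::-1]
    if crop: x0,y0,x1,y1=crop; im=im[y0:y1,x0:x1]
    cv2.imwrite("pics/"+n,cv2.resize(im,None,fx=s,fy=s,interpolation=cv2.INTER_CUBIC))
E
python3 - <<'E'
from h import *
import pickle
fs={}
for n in("scene","top"):
    f=grab_frame(n);fs[n]=f;save(f,n+"0.png",s=1.5)
    V=np.array(f["view"]);print(n,f["vfov"],f["cx"],f["cy"],f["k1"],-V[:3,:3].T@V[:3,3])
pickle.dump(fs,open("f0.pkl","wb"))
print(env.state())
E
```

```text
scene 48.306595390037316 255.1394191116918 188.21978406469063 -0.16223427352688785 [1278.85792171  348.44142618 1189.24469895]
top 52.64984137687211 255.31341554046787 192.99965442172729 -0.1302366067832052 [ 321.52206007  -29.2017782  1475.34926226]
{'time_s': 0.1, 'qpos': array([ 6.46301463e+01,  1.83471901e+01,  8.96993699e+01, -2.37461593e-03,
        7.20433060e+01, -1.14592697e+00]), 'qvel': array([-0.05778576, -0.09258399, -0.24783375, -0.06375534,  0.0704851 ,
       -0.08530432]), 'effort': array([-5.30545385e-04, -4.13330376e+01, -2.32508880e+01,  7.28839450e-02,
        4.21025371e-02, -4.73029377e-05]), 'ee_pos': array([235.74372728, 523.95949063, 213.21256224]), 'ee_rot': array([-1.79910107e+02,  4.60128500e-04,  1.55776807e+02]), 'force': array([-0.3467297 ,  0.07558756,  0.28742857]), 'torque': array([ 0.00446464, -0.0017983 ,  0.01328729]), 'gripper_force': 0.0, 'gripper_width': 91.26450191077055}
```

View pics/scene0.png

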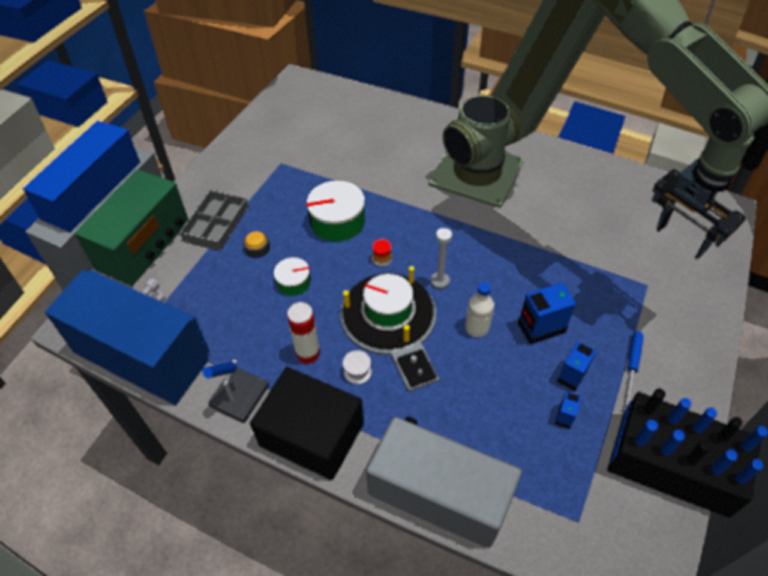

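View pics/top0.png

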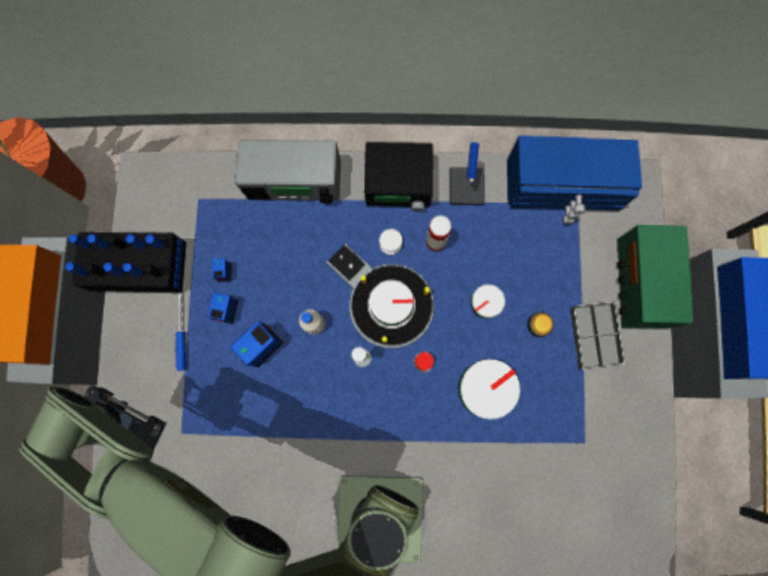

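Scanner candidates in the full-size top view are big at (170,229), middle at (148,205) and small at (147,179). I choose the middle one. Tin candidates are big at (327,259), middle on the turntable at (261,202) and small at (326,201). I choose the one on the turntable. Next, one close crop covers the scanner and the station.

```bash
python3 - <<'E'
from h import *
import pickle
fs=pickle.load(open("f0.pkl","rb"))
a=fs["top"]["color"][160:250,125:195];b=fs["scene"]["color"][180:290,335:421]
c=fs["top"]["color"][150:250,210:310];d=fs["scene"]["color"][160:265,215:300]
r=lambda i,s=(390,290):cv2.resize(i[...,::-1],(int(i.shape[1]*290/i.shape[0]),290),interpolation=cv2.INTER_CUBIC)
p=lambda i:cv2.copyMakeBorder(i,2,2,0,395-i.shape[1],cv2.BORDER_CONSTANT)
cv2.imwrite("pics/crop1.png",np.vstack([np.hstack([p(r(a)),p(r(b))]),np.hstack([p(r(c)),p(r(d))])]))
E
```

```text
(no output)
```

View pics/crop1.png

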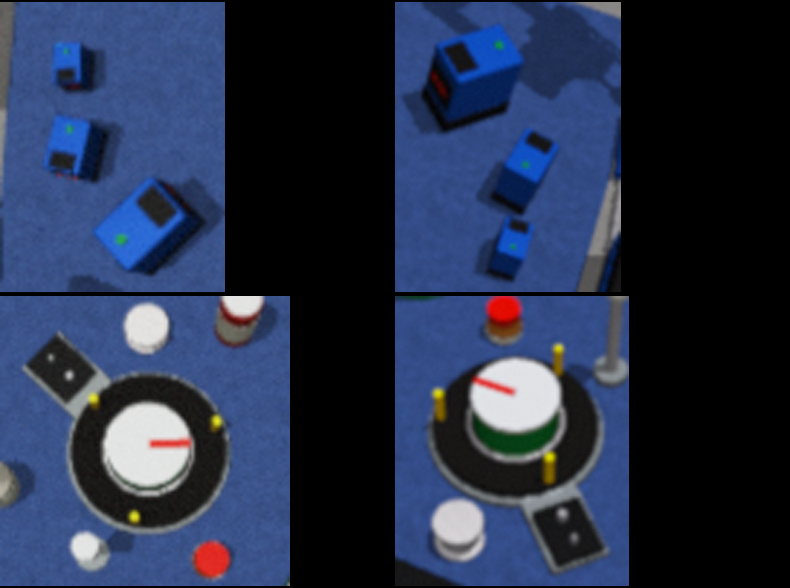

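The crop shows the scanner in both views. The middle block's patch faces the image bottom in top view, so its window points towards the robot. The tin's red stripe points image-right, and the dock lies up-left of the turntable. Next I measure these.

```bash
cat > meas.py <<'E'
from h import *
def blobs(m,amin,amax=1e9):
    n,l,s,c=cv2.connectedComponentsWithStats(m.astype(np.uint8))
    return [(c[i],s[i,4],l==i) for i in range(1,n) if amin<=s[i,4]<=amax]
def hsv(f): return [x.astype(int) for x in cv2.split(cv2.cvtColor(f["color"],cv2.COLOR_RGB2HSV))]
def yellow(f,box):
    h,s,v=hsv(f); m=(h>20)&(h<35)&(s>150)&(v>110); q=np.zeros_like(m); x0,y0,x1,y1=box; q[y0:y1,x0:x1]=m[y0:y1,x0:x1]
    return blobs(q,2)
def stripe(f,box):
    h,s,v=hsv(f); m=((h<8)|(h>172))&(s>120)&(v>100); q=np.zeros_like(m); x0,y0,x1,y1=box; q[y0:y1,x0:x1]=m[y0:y1,x0:x1]
    return max(blobs(q,2),key=lambda b:b[1])
E
python3 - <<'E'
from meas import *
import pickle
fs=pickle.load(open("f0.pkl","rb")); t=fs["top"]; s=fs["scene"]
box=(230,170,292,235)
P=[]
for c,a,m in yellow(t,box):
    p=onz(t,c,74);P.append(p);print("yel",c.round(1),a,p.round(1))
for c,a,m in yellow(s,(220,170,300,235)): print("yelS",c.round(1),a, onz(s,c,60).round(1))
P=np.array(P)[:,:2]
# stripe
c,a,m=stripe(t,(245,190,285,212)); ys,xs=np.nonzero(m)
W=np.array([onz(t,(x,y),82)[:2] for x,y in zip(xs,ys)])
mu=W.mean(0);d=np.linalg.svd(W-mu)[2][0]
print("stripe c",mu.round(1),"dir",d.round(3),"len",np.ptp((W-mu)@d).round(1))
# white lid
h,S,v=hsv(t); q=np.zeros_like(h,bool);q[180:225,240:282]=True
w=((v>150)&(S<60)&q)|m
b=max(blobs(w,50),key=lambda b:b[1]);cn=max(cv2.findContours(b[2].astype(np.uint8),0,2)[0],key=len)
L=np.array([onz(t,p[0],82)[:2] for p in cn]);(cx,cy),r=cv2.minEnclosingCircle(L.astype(np.float32));print("lid",cx,cy,r)
# scanner top
q[:]=False;q[185:222,132:160]=True
k=((h>100)&(h<125)&(S>190)&(v>120)&q); print("blue",[(c.round(1),a) for c,a,_ in blobs(k,5)])
pt=((v<50)&q);print("dark",[(c.round(1),a,onz(t,c,80).round(1)) for c,a,_ in blobs(pt,4)])
g=((h>45)&(h<98)&(S>90)&q);print("green",[(c.round(1),a,onz(t,c,80).round(1)) for c,a,_ in blobs(g,2)])
# dock pegs bright in pad
q[:]=False;q[160:190,215:248]=True
for th in(90,120):
  print("dock",th,[(c.round(1),a,onz(t,c,33).round(1)) for c,a,_ in blobs((v>th)&(S<90)&q,2,40)])
pad=blobs((v<60)&q,80);
for c,a,m in pad: print("pad",c.round(1),a,onz(t,c,20).round(1))
# disc outline at z=24
q[:]=False;q[165:240,225:295]=True
dk=(v<60)&(S<120)&q; print("disc",[(c.round(1),a) for c,a,_ in blobs(dk,100)])
np.set_printoptions(linewidth=200)
print(v[186:220,134:162])
E
```

```text
yel [242. 185.] 9 [585.2  52.9  74. ]
yel [284.  192.8] 10 [ 559.1 -101.7   74. ]
yel [255.9 225.6] 11 [436.8  -1.6  74. ]
yelS [273.6 182.2] 22 [4.445e+02 2.000e-01 6.000e+01]
yelS [230.5 197.8] 23 [ 564.  -101.7   60. ]
yelS [270.6 220.6] 27 [590.3  54.9  60. ]
stripe c [528.3 -45.4] dir [ 0.019 -1.   ] len 47.2
lid 524.1428833007812 -14.811668395996094 55.743465423583984
blue [(array([145.9, 202.1]), np.int32(134))]
dark [(array([149.8, 185.7]), np.int32(13), array([575.3, 395.9,  80. ])), (array([155.2, 207. ]), np.int32(37), array([496.2, 369.9,  80. ])), (array([143.7, 208.8]), np.int32(18), array([488.5, 413.1,  80. ]))]
green [(array([146.2, 199. ]), np.int32(4), array([525.1, 405.8,  80. ]))]
dock 90 [(array([227. , 170.5]), np.int32(2), array([648.2, 114.2,  33. ])), (array([233.3, 177. ]), np.int32(7), array([623.3,  89.4,  33. ]))]
dock 120 [(array([230.5, 162.5]), np.int32(2), array([679.8, 101.9,  33. ])), (array([233.5, 177. ]), np.int32(6), array([623.3,  88.6,  33. ]))]
pad [230.7 174.7] 243 [634.9 100.6  20. ]
disc [(array([231.8, 174.9]), np.int32(213)), (array([26
[... 3241 characters left out ...]
 129 137]
 [135 136 137 138 138 138 139 135 126 122 123 114  98  91  91  60  48  56  62  46  28  51  94 105 128 128 137 140]
 [137 132 130 130 138 137 142 144 141 139 138 132 120 120 121 117 112  95  93  61  52  79 116 125 136 142 140 140]
 [139 136 134 137 131 134 140 144 143 143 140 136 133 132 136 138 131 124 128 117 116 119 135 135 141 143 141 137]
 [131 134 132 134 134 135 134 143 141 142 141 137 135 133 134 134 133 134 139 141 140 138 134 136 142 141 140 139]
 [132 135 132 135 138 135 137 140 146 145 140 136 130 131 130 131 134 136 141 145 145 139 137 133 140 140 136 134]
 [137 130 134 131 132 134 134 141 145 141 142 135 129 132 133 133 136 140 138 144 146 140 138 135 134 135 134 133]]
```

The three yellow pegs give a station centre near (527,-17) at radius 91, where 92 is expected. The thick dock peg is 143.4 mm out, where 143 is expected, at a heading of about 47.6°. I'll refine with both views and measure the scanner's top face and the tall neighbours.

```bash
python3 - <<'E'
from meas import *
import pickle
fs=pickle.load(open("f0.pkl","rb")); t=fs["top"]; s=fs["scene"]
h,S,v=hsv(t); g=t["color"].astype(float).max(2)
def wc(G,x,y,r,base):
    yy,xx=np.mgrid[y-r:y+r+1,x-r:x+r+1]; w=np.clip(G[y-r:y+r+1,x-r:x+r+1]-base,0,None); return np.array([(w*xx).sum(),(w*yy).sum()])/w.sum()
gs=s["color"].astype(float).max(2)
C=np.array([527,-17.]);
for nm,D in(("thick",143),("thin",177)):
    a=np.radians(47.5);P=np.r_[C+D*np.array([np.cos(a),np.sin(a)]),33]
    out=[]
    for f,G in((t,g),(s,gs)):
        u=proj(f,P).round().astype(int); c=wc(G,*u,3,60);out.append(c); print(nm,u,c.round(2),onz(f,c,31).round(1))
    print("tri",tri(t,out[0],s,out[1]))
# yellow pegs tri
yt=[b[0] for b in yellow(t,(230,170,292,235))]; ys=[b[0] for b in yellow(s,(220,170,300,235))]
for p in yt:
    # predict top in scene
    print("pegtop top->scene", proj(s,onz(t,p,74)).round(1))
# scanner face
q=np.zeros_like(v,bool);q[190:217,136:156]=1
face=((v>150)&(S>150)&q)
cn=np.argwhere(face)[:,::-1].astype(np.float32)
W=np.array([onz(t,p,80)[:2] for p in cn],np.float32)
r=cv2.minAreaRect(W);print("face",r); print(cv2.boxPoints(r).round(1))
# scene view face: predict center
print("scene predicted", [proj(s,[*p,80]).round(1) for p in cv2.boxPoints(r)])
hs,Ss,vs=hsv(s)
# tall: bottle blue cap, spray white cap, lamp head
for nm,u,z in(("bottle",(205,212),150),("spray",(293,151),160),("lamp",(240,236),170),("spool",(261,161),43),("flux",(283,241),50)): print(nm,onz(t,u,z).round(0))
E
```

```text
thick [234 177] [233.4  176.85] [624.3  89.1  31. ]
thick [276 237] [275.12 237.43] [624.4  86.3  31. ]
tri (array([624.54045883,  87.81483393,  32.047893  ]), np.float64(2.6588915397228066))
thin [227 171] [227.  170.7] [647.9 114.4  31. ]
thin [280 246] [279.67 246.99] [650.1 113.3  31. ]
tri (array([648.66604904, 113.7188573 ,  28.9645366 ]), np.float64(1.8911005831538215))
pegtop top->scene [270.8 216.7]
pegtop top->scene [231.  194.1]
pegtop top->scene [274.2 177.8]
face ((509.1966552734375, 408.767333984375), (42.80158233642578, 59.842674255371094), 79.5932388305664)
[[475.9 393.1]
 [534.8 382.3]
 [542.5 424.4]
 [483.6 435.2]]
scene predicted [array([385.2, 227.2]), array([376.7, 240.9]), array([389.3, 247.8]), array([397.6, 233.9])]
bottle [474. 174. 150.]
spray [ 694. -127.  160.]
lamp [393.  49. 170.]
spool [685. -15.  43.]
flux [ 384. -101.   50.]
```

```bash
cat > go.py <<'E'
from h import *
from scipy.spatial.transform import Rotation as Ro
# usage: go.py x y z yaw : shift in cm in present tool axes, shift in tool axes after turning, wz total rad
x,y,z,yaw=map(float,sys.argv[1:5]); s=env.state()
R=Ro.from_euler("xyz",s["ee_rot"],degrees=True); T=Ro.from_euler("xyz",[180,0,yaw],degrees=True)
d=(np.array([x,y,z])-s["ee_pos"])/10
print("pos",s["ee_pos"].round(1),s["ee_rot"].round(2),"t",s["time_s"],"q6",s["qpos"][5].round(1))
print("shift now",R.inv().apply(d).round(2),"after turn",T.inv().apply(d).round(2),"turn",(R.inv()*T).as_rotvec().round(3))
E
python3 go.py 509 409 213 169.6
```

```text
pos [235.7 524.  213.2] [-179.91    0.    155.78] t 0.1 q6 -1.1
shift now [-2.964e+01  7.300e-01  2.000e-02] after turn [-2.895e+01 -6.370e+00  2.000e-02] turn [-0.002 -0.    -0.241]
```

>>> move_arm(plan=[{"tx": -3.7},{"tx": -3.7},{"tx": -3.7},{"tx": -3.7},{"tx": -3.7},{"tx": -3.7},{"tx": -3.7},{"tx": -3.7,"ty": 0.7},{"wz": -0.12},{"wz": -0.12},{},{}], gripper=7.0, force=20)

```text
schema error: expected keys tx, ty, tz, wx, wy, wz
```

```bash
python3 go.py 509 409 50 169.6
```

```text
pos [235.7 524.  213.2] [-179.91    0.    155.78] t 0.1 q6 -1.1
shift now [-29.64   0.75  16.32] after turn [-28.95  -6.37  16.32] turn [-0.002 -0.    -0.241]
```

All six keys are needed in every row.

>>> move_arm(plan=[{"tx": -3.7,"ty": 0.1,"tz": 0,"wx": 0,"wy": 0,"wz": 0},{"tx": -3.7,"ty": 0.1,"tz": 0,"wx": 0,"wy": 0,"wz": 0},{"tx": -3.7,"ty": 0.1,"tz": 0,"wx": 0,"wy": 0,"wz": 0},{"tx": -3.7,"ty": 0.1,"tz": 0,"wx": 0,"wy": 0,"wz": 0},{"tx": -3.7,"ty": 0.1,"tz": 0,"wx": 0,"wy": 0,"wz": 0},{"tx": -3.7,"ty": 0.1,"tz": 0,"wx": 0,"wy": 0,"wz": 0},{"tx": -3.7,"ty": 0.1,"tz": 0,"wx": 0,"wy": 0,"wz": 0},{"tx": -3.7,"ty": 0,"tz": 0,"wx": 0,"wy": 0,"wz": 0},{"tx": 0,"ty": 0,"tz": 0,"wx": 0,"wy": 0,"wz": -0.12},{"tx": 0,"ty": 0,"tz": 0,"wx": 0,"wy": 0,"wz": -0.12},{"tx": 0,"ty": 0,"tz": 0,"wx": 0,"wy": 0,"wz": 0}], gripper=7.0, force=20)

```text
time_s: 1.02
ee_pos: [509.3, 408.5, 213.0]
ee_rot: [-179.9, -0.1, 169.5]
force: [-0.6, 0.3, -0.0]
gripper_width: 70.0
gripper_force: 0.0
```

```bash
python3 go.py 509 409 50 169.6
```

```text
pos [509.3 408.5 213. ] [-1.7994e+02 -6.0000e-02  1.6955e+02] t 1.0167 q6 -41.8
shift now [ 0.02  0.06 16.3 ] after turn [ 0.04  0.04 16.3 ] turn [-0.001 -0.001 -0.001]
```

>>> move_arm(plan=[{"tx": 0,"ty": 0,"tz": 4.0,"wx": 0,"wy": 0,"wz": 0},{"tx": 0,"ty": 0,"tz": 4.0,"wx": 0,"wy": 0,"wz": 0},{"tx": 0,"ty": 0,"tz": 3.3,"wx": 0,"wy": 0,"wz": 0},{"tx": 0,"ty": 0,"tz": 2.5,"wx": 0,"wy": 0,"wz": 0},{"tx": 0,"ty": 0,"tz": 2.5,"wx": 0,"wy": 0,"wz": 0},{"tx": 0,"ty": 0,"tz": 0,"wx": 0,"wy": 0,"wz": 0},{"tx": 0,"ty": 0,"tz": 0,"wx": 0,"wy": 0,"wz": 0}])

```text
time_s: 1.6
ee_pos: [507.7, 409.0, 49.9]
ee_rot: [-179.9, -0.1, 169.5]
force: [0.5, -0.5, -0.7]
gripper_width: 70.0
gripper_force: 0.0
```

>>> move_arm(plan=[{"tx": 0,"ty": 0,"tz": 0,"wx": 0,"wy": 0,"wz": 0},{"tx": 0,"ty": 0,"tz": 0,"wx": 0,"wy": 0,"wz": 0},{"tx": 0,"ty": 0,"tz": 0,"wx": 0,"wy": 0,"wz": 0},{"tx": 0,"ty": 0,"tz": 0,"wx": 0,"wy": 0,"wz": 0},{"tx": 0,"ty": 0,"tz": 0,"wx": 0,"wy": 0,"wz": 0},{"tx": 0,"ty": 0,"tz": 0,"wx": 0,"wy": 0,"wz": 0},{"tx": 0,"ty": 0,"tz": 0,"wx": 0,"wy": 0,"wz": 0},{"tx": 0,"ty": 0,"tz": 0,"wx": 0,"wy": 0,"wz": 0}], gripper=3.0, force=25)

```text
time_s: 2.27
ee_pos: [509.1, 409.0, 52.4]
ee_rot: [180.0, 0.1, 169.5]
force: [-0.8, -2.7, 7.0]
gripper_width: 44.1
gripper_force: 24.9
```

>>> move_arm(plan=[{"tx": 0,"ty": 0,"tz": -3,"wx": 0,"wy": 0,"wz": 0},{"tx": 0,"ty": 0,"tz": -4,"wx": 0,"wy": 0,"wz": 0},{"tx": 0,"ty": 0,"tz": -4,"wx": 0,"wy": 0,"wz": 0},{"tx": -2.0,"ty": -3.1,"tz": 0,"wx": 0,"wy": 0,"wz": 0},{"tx": -2.0,"ty": -3.1,"tz": 0,"wx": 0,"wy": 0,"wz": 0},{"tx": -2.0,"ty": -3.1,"tz": 0,"wx": 0,"wy": 0,"wz": 0},{"tx": -2.0,"ty": -3.1,"tz": 0,"wx": 0,"wy": 0,"wz": 0},{"tx": -2.0,"ty": -3.1,"tz": 0,"wx": 0,"wy": 0,"wz": 0},{"tx": -2.0,"ty": -3.1,"tz": 0,"wx": 0,"wy": 0,"wz": 0},{"tx": -2.0,"ty": -3.1,"tz": 0,"wx": 0,"wy": 0,"wz": 0},{"tx": -2.0,"ty": -3.1,"tz": 0,"wx": 0,"wy": 0,"wz": 0},{"tx": -2.0,"ty": -3.1,"tz": 0,"wx": 0,"wy": 0,"wz": 0}])

```text
time_s: 3.27
ee_pos: [635.1, 100.6, 160.3]
ee_rot: [180.0, -0.1, 169.5]
force: [1.0, 0.9, -2.8]
gripper_width: 44.0
gripper_force: 25.0
```

>>> move_arm(plan=[{"tx": 0,"ty": 0,"tz": 0,"wx": 0,"wy": 0,"wz": -0.112},{"tx": 0,"ty": 0,"tz": 0,"wx": 0,"wy": 0,"wz": -0.112},{"tx": 0,"ty": 0,"tz": 0,"wx": 0,"wy": 0,"wz": -0.112},{"tx": 0,"ty": 0,"tz": 0,"wx": 0,"wy": 0,"wz": -0.112},{"tx": 0,"ty": 0,"tz": 0,"wx": 0,"wy": 0,"wz": -0.112},{"tx": 0,"ty": 0,"tz": 0,"wx": 0,"wy": 0,"wz": -0.112},{"tx": 0,"ty": 0,"tz": 0,"wx": 0,"wy": 0,"wz": -0.112},{"tx": 0,"ty": 0,"tz": 0,"wx": 0,"wy": 0,"wz": -0.112},{"tx": 0,"ty": 0,"tz": 0,"wx": 0,"wy": 0,"wz": -0.112},{"tx": 0,"ty": 0,"tz": 0,"wx": 0,"wy": 0,"wz": 0},{"tx": 0,"ty": 0,"tz": 0,"wx": 0,"wy": 0,"wz": 0}])

```text
time_s: 4.18
ee_pos: [634.7, 102.3, 160.3]
ee_rot: [179.9, -0.0, -132.9]
force: [-0.2, -0.2, -2.9]
gripper_width: 43.7
gripper_force: 25.0
```

```bash
python3 go.py 636.3 101.2 122 227.2; python3 - <<'E'
from h import *
t=grab_frame("top");s=grab_frame("scene")
import pickle;pickle.dump((t,s),open("f1.pkl","wb"))
r=lambda i:cv2.resize(i[...,::-1],(390,390),interpolation=cv2.INTER_CUBIC)
a=t["color"][130:230,195:295];b=s["color"][130:270,215:355]
cv2.imwrite("pics/carry.png",np.hstack([r(a),r(b)]))
E
```

```text
pos [634.7 102.3 160.3] [ 1.7995e+02 -3.0000e-02 -1.3289e+02] t 4.1833 q6 -129.0
shift now [-0.03 -0.2   3.83] after turn [-0.02 -0.19  3.83] turn [ 0.001 -0.    -0.002]
```

View pics/carry.png

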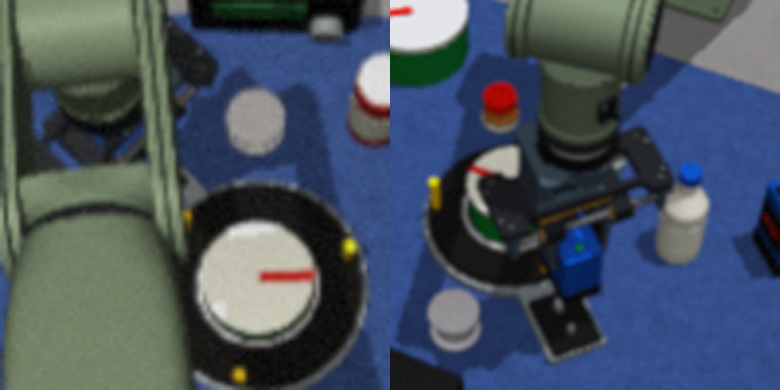

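The top view is blocked by the arm. The scene view shows the scanner held upright, with its green dot near pixel (283,219) and the dock free below it. I check the in-hand offset with the dot.

```bash
python3 - <<'E'
from meas import *
import pickle
f0=pickle.load(open("f0.pkl","rb"));t1,s1=pickle.load(open("f1.pkl","rb"))
def dot(f,x,y,r=6):
    c=f["color"].astype(float); g=c[...,1]-c[...,2]*.65-c[...,0]*.2
    w=g[y-r:y+r+1,x-r:x+r+1]; w=np.clip(w-np.median(w)-10,0,None); yy,xx=np.mgrid[y-r:y+r+1,x-r:x+r+1]
    return np.array([(w*xx).sum(),(w*yy).sum()])/w.sum()
d0=dot(f0["scene"],384,242);d1=dot(s1,283,219);dt=dot(f0["top"],146,199,4)
print(d0,d1,dt, onz(f0["top"],dt,80).round(1), onz(f0["scene"],d0,80).round(1), tri(f0["top"],dt,f0["scene"],d0))
ax0=np.array([np.cos(np.radians(-10.4)),np.sin(np.radians(-10.4))]);ax1=np.array([np.cos(np.radians(47.1)),np.sin(np.radians(47.1))])
for p,tcp,a in((onz(f0["top"],dt,80),[509.1,409],ax0),(onz(f0["scene"],d0,80),[509.1,409],ax0),(onz(s1,d1,188),[634.7,102.3],ax1),(onz(s1,d1,190),[634.7,102.3],ax1)):
    e=p[:2]-tcp; print("along x",e@a,"across",e@[-a[1],a[0]])
E
```

```text
[382.75931854 243.72741577] [282.60050536 217.72457959] [146.3922769  198.62914999] [526.5 405.4  80. ] [536.9 402.1  80. ] (array([528.77336251, 405.42561261,  69.94348195]), np.float64(6.125508618021574))
along x 17.766625148469572 across -0.446923620168226
along x 28.603902745725776 across -1.7896081220774283
along x 16.194959503541256 across 0.7260521606515157
along x 17.398673111581044 across 0.11671908110925652
```

>>> move_arm(plan=[{"tx": -0.03,"ty": -0.23,"tz": 1.8,"wx": 0,"wy": 0,"wz": 0},{"tx": 0,"ty": 0,"tz": 1.7,"wx": 0,"wy": 0,"wz": 0},{"tx": 0,"ty": 0,"tz": 1.7,"wx": 0,"wy": 0,"wz": 0},{"tx": 0,"ty": 0,"tz": 1.3,"wx": 0,"wy": 0,"wz": 0},{"tx": 0,"ty": 0,"tz": 0.3,"wx": 0,"wy": 0,"wz": 0},{"tx": 0,"ty": 0,"tz": 0,"wx": 0,"wy": 0,"wz": 0},{"tx": 0,"ty": 0,"tz": 0,"wx": 0,"wy": 0,"wz": 0},{"tx": 0,"ty": 0,"tz": 0,"wx": 0,"wy": 0,"wz": 0}])

```text
time_s: 4.95
ee_pos: [637.8, 101.0, 94.2]
ee_rot: [-179.9, 0.1, -132.7]
force: [-0.1, 0.5, -2.9]
gripper_width: 43.8
gripper_force: 25.0
```

```bash
python3 go.py 636.6 101 72 227.2; python3 - <<'E'
from h import *
s=grab_frame("scene")
save(s,"low.png",(240,180,330,270),6.5)
E
```

```text
pos [637.8 101.   94.2] [-1.7992e+02  1.1000e-01 -1.3274e+02] t 4.95 q6 -129.3
shift now [0.09 0.09 2.22] after turn [0.09 0.09 2.22] turn [-0.001  0.002  0.001]
```

View pics/low.png

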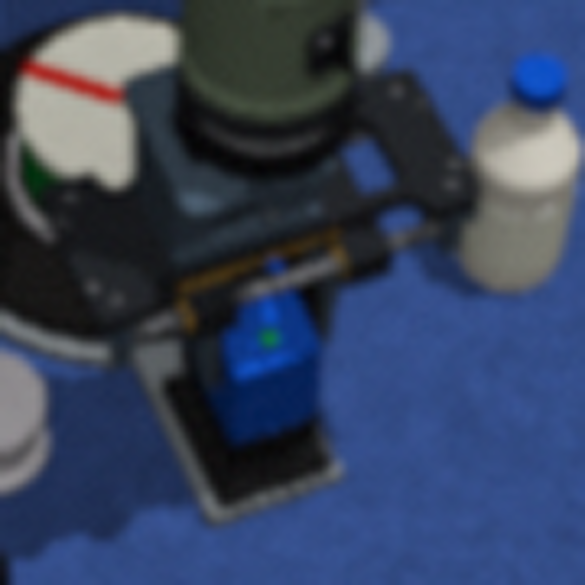

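The scanner hangs over the dock pad, with its dot at crop pixel (270,338) and the pad corners showing at (218,520) and (338,470). I lower it gently and watch the force.

>>> move_arm(plan=[{"tx": 0,"ty": 0,"tz": 0.3,"wx": 0,"wy": 0,"wz": 0},{"tx": 0,"ty": 0,"tz": 0.3,"wx": 0,"wy": 0,"wz": 0},{"tx": 0,"ty": 0,"tz": 0.3,"wx": 0,"wy": 0,"wz": 0},{"tx": 0,"ty": 0,"tz": 0.2,"wx": 0,"wy": 0,"wz": 0},{"tx": 0,"ty": 0,"tz": 0,"wx": 0,"wy": 0,"wz": 0},{"tx": 0,"ty": 0,"tz": 0,"wx": 0,"wy": 0,"wz": 0}])

```text
time_s: 5.5
ee_pos: [636.8, 100.9, 81.7]
ee_rot: [180.0, -0.0, -132.7]
force: [-0.2, -0.4, -2.9]
gripper_width: 43.5
gripper_force: 25.0
```

>>> move_arm(plan=[{"tx": 0,"ty": 0,"tz": 0.2,"wx": 0,"wy": 0,"wz": 0},{"tx": 0,"ty": 0,"tz": 0.2,"wx": 0,"wy": 0,"wz": 0},{"tx": 0,"ty": 0,"tz": 0,"wx": 0,"wy": 0,"wz": 0},{"tx": 0,"ty": 0,"tz": 0,"wx": 0,"wy": 0,"wz": 0}])

```text
time_s: 5.83
ee_pos: [636.8, 100.9, 77.8]
ee_rot: [180.0, -0.0, -132.7]
force: [-0.1, 0.3, -2.3]
gripper_width: 44.0
gripper_force: 25.0
```

>>> move_arm(plan=[{"tx": 0,"ty": 0,"tz": 0.2,"wx": 0,"wy": 0,"wz": 0},{"tx": 0,"ty": 0,"tz": 0.2,"wx": 0,"wy": 0,"wz": 0},{"tx": 0,"ty": 0,"tz": 0,"wx": 0,"wy": 0,"wz": 0},{"tx": 0,"ty": 0,"tz": 0,"wx": 0,"wy": 0,"wz": 0}])

```text
time_s: 6.17
ee_pos: [636.8, 100.9, 73.7]
ee_rot: [180.0, -0.0, -132.7]
force: [0.8, -0.0, -2.7]
gripper_width: 44.0
gripper_force: 25.0
```

>>> move_arm(plan=[{"tx": 0,"ty": 0,"tz": 0.15,"wx": 0,"wy": 0,"wz": 0},{"tx": 0,"ty": 0,"tz": 0,"wx": 0,"wy": 0,"wz": 0},{"tx": 0,"ty": 0,"tz": 0,"wx": 0,"wy": 0,"wz": 0}])

```text
time_s: 6.42
ee_pos: [637.1, 101.0, 72.6]
ee_rot: [-180.0, 0.0, -132.7]
force: [-0.9, 0.4, -3.3]
gripper_width: 43.8
gripper_force: 25.0
```

>>> move_arm(plan=[{"tx": 0,"ty": 0,"tz": 0.15,"wx": 0,"wy": 0,"wz": 0},{"tx": 0,"ty": 0,"tz": 0,"wx": 0,"wy": 0,"wz": 0},{"tx": 0,"ty": 0,"tz": 0,"wx": 0,"wy": 0,"wz": 0}])

```text
time_s: 6.67
ee_pos: [637.2, 100.9, 72.4]
ee_rot: [-180.0, 0.1, -132.7]
force: [-1.8, -0.1, 5.0]
gripper_width: 43.4
gripper_force: 25.0
```

>>> move_arm(plan=[{"tx": 0,"ty": 0,"tz": 0.15,"wx": 0,"wy": 0,"wz": 0},{"tx": 0,"ty": 0,"tz": 0,"wx": 0,"wy": 0,"wz": 0},{"tx": 0,"ty": 0,"tz": 0,"wx": 0,"wy": 0,"wz": 0}])

```text
time_s: 6.92
ee_pos: [637.2, 100.8, 72.4]
ee_rot: [-179.9, 0.1, -132.7]
force: [-3.8, -0.9, 12.1]
gripper_width: 44.3
gripper_force: 25.0
```

Contact came at TCP z = 72.4. The grip was at 52.4 above the underside, so the underside is at 20.0, which is the pad top. The scanner is seated, so I release it and go up.

>>> move_arm(plan=[{"tx": 0,"ty": 0,"tz": 0,"wx": 0,"wy": 0,"wz": 0},{"tx": 0,"ty": 0,"tz": 0,"wx": 0,"wy": 0,"wz": 0},{"tx": 0,"ty": 0,"tz": 0,"wx": 0,"wy": 0,"wz": 0},{"tx": 0,"ty": 0,"tz": 0,"wx": 0,"wy": 0,"wz": 0},{"tx": 0,"ty": 0,"tz": 0,"wx": 0,"wy": 0,"wz": 0}], gripper=7.0)

```text
time_s: 7.33
ee_pos: [636.9, 101.0, 69.1]
ee_rot: [180.0, -0.0, -132.7]
force: [0.8, 0.1, -0.3]
gripper_width: 69.7
gripper_force: 0.0
```

>>> move_arm(plan=[{"tx": 0,"ty": 0,"tz": -1,"wx": 0,"wy": 0,"wz": 0},{"tx": 0,"ty": 0,"tz": -3,"wx": 0,"wy": 0,"wz": 0},{"tx": 0,"ty": 0,"tz": -4,"wx": 0,"wy": 0,"wz": 0},{"tx": 0,"ty": 0,"tz": -4,"wx": 0,"wy": 0,"wz": 0},{"tx": 0,"ty": 0,"tz": -3,"wx": 0,"wy": 0,"wz": 0},{"tx": 0,"ty": 0,"tz": 0,"wx": 0,"wy": 0,"wz": 0.12},{"tx": 0,"ty": 0,"tz": 0,"wx": 0,"wy": 0,"wz": 0.12},{"tx": 0,"ty": 0,"tz": 0,"wx": 0,"wy": 0,"wz": 0.12},{"tx": 0,"ty": 0,"tz": 0,"wx": 0,"wy": 0,"wz": 0.12},{"tx": 0,"ty": 0,"tz": 0,"wx": 0,"wy": 0,"wz": 0.12},{"tx": 0,"ty": 0,"tz": 0,"wx": 0,"wy": 0,"wz": 0.12},{"tx": 0,"ty": 0,"tz": 0,"wx": 0,"wy": 0,"wz": 0.12}])

```text
time_s: 8.33
ee_pos: [636.9, 100.9, 220.2]
ee_rot: [180.0, 0.0, 178.8]
force: [-0.1, -0.9, -0.7]
gripper_width: 70.3
gripper_force: 0.0
```

>>> move_arm(plan=[{"tx": 1.22,"ty": -3.41,"tz": 0,"wx": 0,"wy": 0,"wz": 0},{"tx": 1.22,"ty": -3.41,"tz": 0,"wx": 0,"wy": 0,"wz": 0},{"tx": 1.22,"ty": -3.41,"tz": 0,"wx": 0,"wy": 0,"wz": 0},{"tx": 1.22,"ty": -3.41,"tz": 0,"wx": 0,"wy": 0,"wz": 0},{"tx": 1.22,"ty": -3.41,"tz": 0,"wx": 0,"wy": 0,"wz": 0},{"tx": 1.22,"ty": -3.41,"tz": 0,"wx": 0,"wy": 0,"wz": 0}], gripper=4.2)

```text
time_s: 8.83
ee_pos: [560.0, -104.0, 220.2]
ee_rot: [-180.0, 0.1, 179.2]
force: [0.7, -0.3, -0.1]
gripper_width: 42.3
gripper_force: 0.0
```

>>> move_arm(plan=[{"tx": 0,"ty": 0,"tz": 0,"wx": 0,"wy": 0,"wz": 0.111},{"tx": 0,"ty": 0,"tz": 0,"wx": 0,"wy": 0,"wz": 0.111},{"tx": 0,"ty": 0,"tz": 0,"wx": 0,"wy": 0,"wz": 0.111},{"tx": 0,"ty": 0,"tz": 0,"wx": 0,"wy": 0,"wz": 0.111},{"tx": 0,"ty": 0,"tz": 0,"wx": 0,"wy": 0,"wz": 0.111},{"tx": 0,"ty": 0,"tz": 0,"wx": 0,"wy": 0,"wz": 0.111},{"tx": 0,"ty": 0,"tz": 0,"wx": 0,"wy": 0,"wz": 0.111},{"tx": 0,"ty": 0,"tz": 0,"wx": 0,"wy": 0,"wz": 0.111},{"tx": 0,"ty": 0,"tz": 0,"wx": 0,"wy": 0,"wz": 0.111},{"tx": 0,"ty": 0,"tz": 0,"wx": 0,"wy": 0,"wz": 0.111},{"tx": 0,"ty": 0,"tz": 0,"wx": 0,"wy": 0,"wz": 0.111},{"tx": 0,"ty": 0,"tz": 0,"wx": 0,"wy": 0,"wz": 0}])

```text
time_s: 9.83
ee_pos: [560.8, -102.6, 220.1]
ee_rot: [180.0, 0.0, 109.1]
force: [0.1, -0.8, -0.1]
gripper_width: 41.8
gripper_force: 0.0
```

```bash
python3 go.py 559.6 -102.2 50 109; python3 - <<'E'
from h import *
import pickle
t=grab_frame("top");s=grab_frame("scene");pickle.dump((t,s),open("f2.pkl","wb"))
r=lambda i:cv2.resize(i[...,::-1],(390,390),interpolation=cv2.INTER_CUBIC)
a=t["color"][150:240,205:295];b=s["color"][155:265,205:315]
cv2.imwrite("pics/pre.png",np.hstack([r(a),r(b)]))
E
```

```text
pos [ 560.8 -102.6  220.1] [1.7996e+02 2.0000e-02 1.0910e+02] t 9.8333 q6 -30.6
shift now [ 0.08 -0.11 17.01] after turn [ 0.08 -0.1  17.01] turn [0.001 0.    0.002]
```

View pics/pre.png

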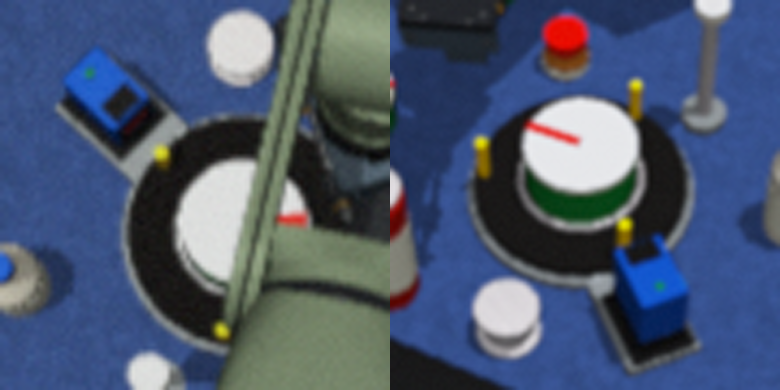

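The scanner stands on the dock with its window patch towards the turntable (left half, around (105,95)). Peg b is unoccluded in the scene view at crop (482,150). I lower the open fingers around it.

>>> move_arm(plan=[{"tx": 0.08,"ty": -0.1,"tz": 4.0,"wx": 0,"wy": 0,"wz": 0},{"tx": 0,"ty": 0,"tz": 4.0,"wx": 0,"wy": 0,"wz": 0},{"tx": 0,"ty": 0,"tz": 3.5,"wx": 0,"wy": 0,"wz": 0},{"tx": 0,"ty": 0,"tz": 2.5,"wx": 0,"wy": 0,"wz": 0},{"tx": 0,"ty": 0,"tz": 1.5,"wx": 0,"wy": 0,"wz": 0},{"tx": 0,"ty": 0,"tz": 1.5,"wx": 0,"wy": 0,"wz": 0},{"tx": 0,"ty": 0,"tz": 0,"wx": 0,"wy": 0,"wz": 0},{"tx": 0,"ty": 0,"tz": 0,"wx": 0,"wy": 0,"wz": 0}])

```text
time_s: 10.6
ee_pos: [559.3, -102.1, 49.2]
ee_rot: [-179.9, -0.0, 109.3]
force: [-0.3, -0.1, 0.2]
gripper_width: 41.6
gripper_force: 0.0
```

>>> move_arm(plan=[{"tx": 0,"ty": 0,"tz": 0,"wx": 0,"wy": 0,"wz": 0},{"tx": 0,"ty": 0,"tz": 0,"wx": 0,"wy": 0,"wz": 0},{"tx": 0,"ty": 0,"tz": 0,"wx": 0,"wy": 0,"wz": 0},{"tx": 0,"ty": 0,"tz": 0,"wx": 0,"wy": 0,"wz": 0},{"tx": 0,"ty": 0,"tz": 0,"wx": 0,"wy": 0,"wz": 0},{"tx": 0,"ty": 0,"tz": 0,"wx": 0,"wy": 0,"wz": 0}], gripper=0.6, force=5)

```text
time_s: 11.1
ee_pos: [559.9, -102.2, 50.1]
ee_rot: [179.9, 0.0, 109.2]
force: [-0.3, 0.4, 2.7]
gripper_width: 11.8
gripper_force: 5.0
```

Peg b is gripped at 11.8 mm width, angle -69.3°. The stripe heading of -88.9° has to go to 47.2°, so the turntable must turn +136°. I loosen to a cage, set the yaw back 8° for joint 6, and sweep.

>>> move_arm(plan=[{"tx": 0,"ty": 0,"tz": 0,"wx": 0,"wy": 0,"wz": 0},{"tx": 0,"ty": 0,"tz": 0,"wx": 0,"wy": 0,"wz": 0},{"tx": 0,"ty": 0,"tz": 0,"wx": 0,"wy": 0,"wz": 0.07},{"tx": 0,"ty": 0,"tz": 0,"wx": 0,"wy": 0,"wz": 0.07}], gripper=1.8)

```text
time_s: 11.43
ee_pos: [559.4, -102.1, 49.3]
ee_rot: [-180.0, -0.0, 101.0]
force: [0.5, 0.6, -0.1]
gripper_width: 18.3
gripper_force: 0.0
```

>>> move_arm(plan=[{"tx": 0.196,"ty": 0.894,"tz": 0,"wx": 0,"wy": 0,"wz": -0.0995},{"tx": 0.196,"ty": 0.894,"tz": 0,"wx": 0,"wy": 0,"wz": -0.0995},{"tx": 0.196,"ty": 0.894,"tz": 0,"wx": 0,"wy": 0,"wz": -0.0995},{"tx": 0.196,"ty": 0.894,"tz": 0,"wx": 0,"wy": 0,"wz": -0.0995},{"tx": 0.196,"ty": 0.894,"tz": 0,"wx": 0,"wy": 0,"wz": -0.0995},{"tx": 0.196,"ty": 0.894,"tz": 0,"wx": 0,"wy": 0,"wz": -0.0995},{"tx": 0,"ty": 0,"tz": 0,"wx": 0,"wy": 0,"wz": 0}])

```text
time_s: 12.02
ee_pos: [602.9, -68.0, 49.2]
ee_rot: [180.0, -0.0, 135.5]
force: [-0.5, 0.1, 0.8]
gripper_width: 17.5
gripper_force: 0.0
```

```bash
python3 - <<'E'
from h import *
s=env.state();d=s["ee_pos"][:2]-[527.6,-16.7];print(s["ee_pos"],np.hypot(*d),np.degrees(np.arctan2(d[1],d[0])),s["ee_rot"],s["qpos"][5],s["force"])
E
```

```text
[602.94988106 -68.0462242   49.20847773] 91.18135399130303 -34.27197931968471 [ 1.79970057e+02 -5.37867379e-03  1.35525657e+02] -53.086119686629964 [-0.49062357  0.05623292  0.76941385]
```

>>> move_arm(plan=[{"tx": 0.196,"ty": 0.894,"tz": 0,"wx": 0,"wy": 0,"wz": -0.0995},{"tx": 0.196,"ty": 0.894,"tz": 0,"wx": 0,"wy": 0,"wz": -0.0995},{"tx": 0.196,"ty": 0.894,"tz": 0,"wx": 0,"wy": 0,"wz": -0.0995},{"tx": 0.196,"ty": 0.894,"tz": 0,"wx": 0,"wy": 0,"wz": -0.0995},{"tx": 0.196,"ty": 0.894,"tz": 0,"wx": 0,"wy": 0,"wz": -0.0995},{"tx": 0.196,"ty": 0.894,"tz": 0,"wx": 0,"wy": 0,"wz": -0.0995},{"tx": 0.196,"ty": 0.894,"tz": 0,"wx": 0,"wy": 0,"wz": -0.0995},{"tx": 0.196,"ty": 0.894,"tz": 0,"wx": 0,"wy": 0,"wz": -0.0995},{"tx": 0.196,"ty": 0.894,"tz": 0,"wx": 0,"wy": 0,"wz": -0.0995},{"tx": 0.196,"ty": 0.894,"tz": 0,"wx": 0,"wy": 0,"wz": -0.0995},{"tx": 0.196,"ty": 0.894,"tz": 0,"wx": 0,"wy": 0,"wz": -0.0995},{"tx": 0,"ty": 0,"tz": 0,"wx": 0,"wy": 0,"wz": 0}])

```text
time_s: 13.02
ee_pos: [607.3, 27.3, 49.2]
ee_rot: [180.0, -0.1, -161.9]
force: [-0.1, -0.2, 0.7]
gripper_width: 18.1
gripper_force: 0.0
```

```bash
python3 - <<'E'
from h import *
s=env.state();d=s["ee_pos"][:2]-[527.6,-16.7];print(s["ee_pos"],np.hypot(*d),np.degrees(np.arctan2(d[1],d[0])),s["ee_rot"],s["qpos"][5],s["force"])
E
```

```text
[607.34970266  27.25543437  49.16280307] 91.06094270034401 28.862120235222747 [ 1.79956820e+02 -7.59270651e-02 -1.61905236e+02] -106.6347456317777 [-0.12896098 -0.17103324  0.66869434]
```

>>> move_arm(plan=[{"tx": 0.196,"ty": 0.894,"tz": 0,"wx": 0,"wy": 0,"wz": -0.0995},{"tx": 0.196,"ty": 0.894,"tz": 0,"wx": 0,"wy": 0,"wz": -0.0995},{"tx": 0.196,"ty": 0.894,"tz": 0,"wx": 0,"wy": 0,"wz": -0.0995},{"tx": 0.196,"ty": 0.894,"tz": 0,"wx": 0,"wy": 0,"wz": -0.0995},{"tx": 0.196,"ty": 0.894,"tz": 0,"wx": 0,"wy": 0,"wz": -0.0995},{"tx": 0.196,"ty": 0.894,"tz": 0,"wx": 0,"wy": 0,"wz": -0.0995},{"tx": 0.114,"ty": 0.583,"tz": 0,"wx": 0,"wy": 0,"wz": -0.0646},{"tx": 0,"ty": 0,"tz": 0,"wx": 0,"wy": 0,"wz": 0}])

```text
time_s: 13.68
ee_pos: [564.3, 67.5, 49.4]
ee_rot: [180.0, -0.0, -124.2]
force: [0.5, -0.7, -0.6]
gripper_width: 17.5
gripper_force: 0.0
```

>>> move_arm(plan=[{"tx": 0,"ty": 0,"tz": 0,"wx": 0,"wy": 0,"wz": 0},{"tx": 0,"ty": 0,"tz": 0,"wx": 0,"wy": 0,"wz": 0},{"tx": 0,"ty": 0,"tz": 0,"wx": 0,"wy": 0,"wz": 0},{"tx": 0,"ty": 0,"tz": 0,"wx": 0,"wy": 0,"wz": 0}], gripper=0.8, force=8)

```text
time_s: 14.02
ee_pos: [565.8, 67.1, 49.6]
ee_rot: [-179.9, 0.0, -124.1]
force: [-0.5, -3.1, 1.2]
gripper_width: 11.3
gripper_force: 8.0
```

```bash
python3 - <<'E'
from h import *
s=env.state();d=s["ee_pos"][:2]-[527.6,-16.7];print(s["ee_pos"],np.hypot(*d),np.degrees(np.arctan2(d[1],d[0])),s["ee_rot"],s["qpos"][5],s["force"])
E
```

```text
[565.76142527  67.11852724  49.61354199] 92.0969048752521 65.5208771561254 [-1.79946067e+02  4.54056885e-03 -1.24091673e+02] -140.25548562878754 [-0.51506862 -3.12751032  1.24190786]
```

>>> move_arm(plan=[{"tx": 0,"ty": 0,"tz": 0,"wx": 0,"wy": 0,"wz": 0},{"tx": 0,"ty": 0,"tz": 0,"wx": 0,"wy": 0,"wz": 0},{"tx": 0,"ty": 0,"tz": 0,"wx": 0,"wy": 0,"wz": 0},{"tx": 0,"ty": 0,"tz": -2,"wx": 0,"wy": 0,"wz": 0},{"tx": 0,"ty": 0,"tz": -3,"wx": 0,"wy": 0,"wz": 0},{"tx": 0,"ty": 0,"tz": -4,"wx": 0,"wy": 0,"wz": 0},{"tx": 0,"ty": 0,"tz": -4,"wx": 0,"wy": 0,"wz": 0},{"tx": 0,"ty": 0,"tz": -4,"wx": 0,"wy": 0,"wz": 0},{"tx": 0,"ty": 0,"tz": -1,"wx": 0,"wy": 0,"wz": 0},{"tx": 0,"ty": 0,"tz": 0,"wx": 0,"wy": 0,"wz": 0}], gripper=3.0)

```text
time_s: 14.85
ee_pos: [567.1, 68.1, 233.5]
ee_rot: [-179.6, 0.3, -124.0]
force: [1.3, -0.2, 0.3]
gripper_width: 30.0
gripper_force: 0.0
```

>>> move_arm(plan=[{"tx": -2.28,"ty": 3.27,"tz": 0,"wx": 0,"wy": 0,"wz": 0},{"tx": -2.28,"ty": 3.27,"tz": 0,"wx": 0,"wy": 0,"wz": 0},{"tx": -2.28,"ty": 3.27,"tz": 0,"wx": 0,"wy": 0,"wz": 0},{"tx": -2.28,"ty": 3.27,"tz": 0,"wx": 0,"wy": 0,"wz": 0},{"tx": -2.28,"ty": 3.27,"tz": 0,"wx": 0,"wy": 0,"wz": 0},{"tx": -2.28,"ty": 3.27,"tz": 0,"wx": 0,"wy": 0,"wz": 0},{"tx": -2.28,"ty": 3.27,"tz": 0,"wx": 0,"wy": 0,"wz": 0},{"tx": 0,"ty": 0,"tz": 0,"wx": 0,"wy": 0,"wz": 0},{"tx": 0,"ty": 0,"tz": 0,"wx": 0,"wy": 0,"wz": 0}])

```text
time_s: 15.6
ee_pos: [462.8, 329.2, 226.9]
ee_rot: [179.9, -0.2, -123.8]
force: [0.1, -0.2, -0.3]
gripper_width: 30.4
gripper_force: 0.0
```

```bash
python3 - <<'E'
from meas import *
t=grab_frame("top");s=grab_frame("scene")
r=lambda i:cv2.resize(i[...,::-1],(390,390),interpolation=cv2.INTER_CUBIC)
a=t["color"][150:240,205:295];b=s["color"][155:265,205:315]
cv2.imwrite("pics/post.png",np.hstack([r(a),r(b)]))
c,n,m=stripe(t,(240,180,285,225)); ys,xs=np.nonzero(m)
W=np.array([onz(t,(x,y),82)[:2] for x,y in zip(xs,ys)]);mu=W.mean(0);d=np.linalg.svd(W-mu)[2][0]
e=mu-[527.6,-16.7];print("stripe",mu,np.degrees(np.arctan2(d[1],d[0])),"bearing",np.degrees(np.arctan2(e[1],e[0])),np.hypot(*e),n)
P=np.array([onz(t,b[0],74)[:2] for b in yellow(t,(230,170,292,240))]);print(P,np.degrees(np.arctan2(*(P-[527.6,-16.7]).T[::-1])))
f=(hsv(t)[2]>150)&(hsv(t)[1]>150);q=np.zeros_like(f);q[155:190,215:250]=f[155:190,215:250];h=hsv(t)[0];q&=h>95
R=cv2.minAreaRect(np.array([onz(t,p[::-1],100)[:2] for p in np.argwhere(q)],np.float32));print("scanner face",R)
E
```

```text
stripe [547.08216748   4.0657026 ] -132.3018103042677 bearing 46.82658683808003 28.474010155793543 28
[[580.46585952 -90.48054797]
 [562.55480308  66.97993679]
 [435.99727483 -27.21464303]] [ -54.37732617   67.32871889 -173.45194675]
scanner face ((636.0643310546875, 101.32013702392578), (61.24952697753906, 41.49821853637695), 45.986228942871094)
```

View pics/post.png

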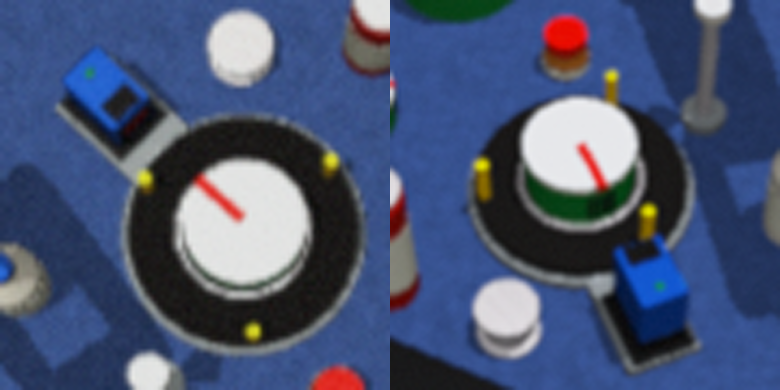

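The stripe heads 47.7° with a bearing of 46.8°, against a dock heading of 47.2°. The scanner's top face centre is at (636,101) assuming a 100 mm top height, so it is seated. The arm is clear, so I hand in.

```bash
python3 -c "
from workcell import env
print(env.job_done())"
```

```text
the job is handed in; nothing more can be done
None
```

I set the scanner home on the dock pegs with its window towards the turntable, turned the tin's code patch to within about 1° of facing the dock, and handed the job in; no verdict was returned.

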